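# Load the stoppered jar and hold the carousel at the reading head

### The job

Set the loose jar with the tall stopper upright and fully down into the empty socket of the reagent carousel. Then, with the jar in it, turn the carousel until that socket stands squarely in front of the reading head, in line with the black fin, and hold it still there: the spring in the hub turns the carousel back if you let go, so finish while still holding it with the gripper. Leave the other things on the bench where they stand.

Things in the scene. Friction and masses are not known exactly. Their poses are not given: they have to be found in the camera images.
- jar: Loose amber glass jar, diameter 46 mm, 180 g nominal. Body and shoulder up to 80 mm, then a plain round white stopper of diameter 24 mm from 80 to 125 mm above the underside, firmly fixed to the jar, to grip from above. The foot is chamfered (40 mm wide at the very bottom, full width 4 mm up). Origin: centre of the underside; z up along the jar.
- carousel: Fixed round white drum, diameter 270 mm, 40 mm tall. Its front is its own -x direction: there a box-shaped reading head, 56 mm wide, 60 mm high, stands 132 to 194 mm from the axis, with a low black fin on top (up to 70 mm high, 132 to 162 mm from the axis) pointing at the axis. Origin: centre of the underside, on the turning axis.
- turntable: Black disc, diameter 248 mm, on the drum; turns about the vertical axis through its origin, up to 5.6 rad either way from its start angle, to which a spring pulls it back with about 0.08 N m per rad (little friction). The empty socket is at its own -x. Upper face 52 mm above the bench. Origin: on the axis, on the disc's underside, 40 mm above the bench; yaw turns with the disc.
- hub (a point): Centre of the top of the turntable's steel hub (diameter 40 mm), on the axis, 72 mm above the bench. Around it, on a circle of radius 85 mm, are six places 60 degrees apart: the empty socket and five amber jars of diameter 46 mm with flat white caps, tops 116 mm above the bench, fixed to the disc and turning with it (they may be pushed).
- bay (a point): Centre of the floor of the empty socket, 85 mm from the axis, 52 mm above the bench; turns with the turntable. The socket is a bare metal ring of inner diameter 52 mm, outer diameter 58 mm, 14 mm tall; a seated jar's underside is at this point.
- front (a point): Fixed point in line with the reading head, 85 mm from the axis and 52 mm above the bench: where bay must come.
- wash_bottle: Bystander: white plastic bottle, diameter 66 mm, 138 mm tall, loose. Origin: centre of the underside.
- slide_box: Bystander: grey slide box, 100 x 85 x 34 mm, loose. Origin: centre of the underside.
- beaker: Bystander: clear plastic beaker, about 64 mm across the rim, 85 mm tall, loose. Origin: centre of the underside.

How it is judged:
By the outcome, as a careful person would: the job done as asked, in the order asked, and still so for the second after the job is handed in, while the arm keeps its last pose, push and grip.
It also fails if it takes over 51 s, if anything falls off the work surface, if the arm or the gripper's body presses on something with over 40 N, if the wrist force passes 120 N, or if a joint passes its speed limit or range.

### The arm

A 7-joint arm with a two-finger parallel gripper is mounted at the origin on the work surface. World frame = base frame: x ahead of the robot, y to its left, z up, the work surface at z = 0. Lengths are in m, angles in rad, forces in N, time in s.
With the tool pointing down it reaches from about 0.4 to 0.875 m from the base axis. Payload 19.3 kg.
Tool frame: the origin (TCP) lies at the very end of the fingers, on their centre line; the grasp point (between the pads) lies 19 mm behind it; z points along the fingers, y is the line along which they close (so a half turn about z gives the same grasp; the last joint's range is limited). The gripper opens to 85 mm and grips with 20 to 120 N. Pads are 22 mm wide; open, the fingers measure 114 mm over their backs; the gripper's body (76 mm by 85 mm) begins 54 mm behind the grasp point. The pads swing forward as they close: fully open they stand 13 mm farther back than shut.
Start: joints at [1.047, 0.521, -0.036, 1.599, 0.021, 1.021, -0.113], TCP at [0.274, -0.562, 0.231] pointing down, gripper open.
Joint ranges: [-2.91, 2.91], [-0.3, 2.13], [-1.5, 1.42], [0.17, 2.43], [-1.26, 4.41], [0.16, 1.93], [-2.52, 2.52]. Speed limits (rad/s): [1.89, 1.89, 2.39, 2.39, 3.01, 3.01, 3.01].

### API

Orientations are given as [roll, pitch, yaw] about the fixed x, y, z axes, in that order (R = Rz(yaw) Ry(pitch) Rx(roll)).
In Python, from workcell import monitor, optics, job_done gives the robot as it stands.
- The arm moves only by the shell command python3 -m handwheel 'ROWS' [FORCE]. ROWS is JSON, a list of rows, each an object of numbers: "dx", "dy", "dz": the shift along the tool's x, y, z in cm; "wx", "wy", "wz": the turn, a rotation vector about the tool's x, y, z in rad; "claw": the opening in per cent of the stroke, from 0 (shut) to 100 (fully open). A call has 1 to 8 rows; each row shifts and turns the commanded pose from where the row before left it, along the tool's axes as they then stand; what a row does not reach is not made up. A row lasts 1/8 s, in which the tool goes at most 62.5 mm and 10.7 degrees, less where a joint would pass 70% of its speed; a pose out of reach is approached as far as the arm can. A call with a gripper value outside its range is refused whole. The fingers move at their own pace and stop on an object; FORCE is the grip in N (left out, the last holds). Time passes only in rows, so rows that do not move let the fingers close. It gives the time, the measured TCP pose, the force, the opening and the grip force at its end, in the units of the state.
- monitor.observe(): the state, without advancing time (a new reading comes with each control period).
- optics.grab_frame(name): name is "scene" or "side" or "wrist"; returns a dict with "frame" (480x640x3 uint8, blue, green, red), "fovy" (degrees; the focal length in pixels is half the picture's height over the tangent of half this angle, whatever the lens; pixels are square), "cx", "cy" (the principal point, pixels), "R" (3x3) and "t" (3): a world point X has camera coordinates R X + t. Camera axes: x right, y down, z forward; pixel columns grow to the right and rows downward; lengths in m; the calibration is good to about 2 mm. A picture is of the moment at which its call begins. There is no depth.
- job_done(): hands the job in; it is judged then, once.
Trained networks look in the newest picture that a camera, given by its name, has taken for a name from the list of things; names that differ only in an ending like _2 or _b are one class to them, and where a whole thing is asked for, a point or a joint stands for the part that bears it (a point fixed in the world has none). Each returns a list of dicts, best first, with "p" (0 to 1); they miss things now and then, are a little off and sometimes report something else, mostly with a low value. They report only what shows in the picture. A call takes as long as a camera call.
- optics.masks_of(name, camera): "region" (480x640 bool, what is visible of it) and "rect" ([left, top, width, height] in pixels, round what is visible of it).
The state is a dict: "clock": time; "qpos": joint angles; "qd": joint speeds; "joint_efforts": joint torques, N m; "position": TCP position; "tool_rot": TCP orientation; "force": force on the tool from outside, world axes, zero at the start; "moment": the same for the moment, N m; "grip_width": finger opening in m; "finger_force": force on a finger pad.
Only numpy, scipy, OpenCV 4.12 (cv2) and the standard library are available. Lean on these libraries where they do the work, as an engineer would, in place of code of your own. Each camera call takes 0.05 s, during which the arm holds its last target. There are 200 camera calls.

## Working session

There is one attempt and no reset: what is moved stays moved. The work goes in short steps, Python scripts to look and compute and a shell command to move; the robot and the scene stay as the last step left them, time stands still between calls to the robot, and variables do not carry over. Pictures are saved under pics/ and viewed, at most 10 in all, crops included, and the job is handed in when it is done.

```bash
mkdir -p pics; ls; python3 - <<'E'
from workcell import monitor, optics
import cv2, numpy as np
s=monitor.observe(); print({k:np.round(v,3).tolist() for k,v in s.items()})
ims=[]
for c in ["scene","side"]:
    f=optics.grab_frame(c); print(c,f["fovy"],f["cx"],f["cy"],np.round(f["R"],3).tolist(),np.round(f["t"],3).tolist())
    cv2.imwrite(f"pics/{c}0.png",f["frame"])
    for n in ["jar","turntable","bay","carousel","wash_bottle","slide_box","beaker"]:
        print(n,[(round(d["p"],2),d["rect"]) for d in optics.masks_of(n,c)[:3]])
E
```

```text
pics
{'clock': 0.0, 'qpos': [1.047, 0.522, -0.036, 1.6, 0.021, 1.021, -0.113], 'qd': [-0.0, -0.0, -0.0, 0.0, 0.001, -0.001, 0.001], 'joint_efforts': [-0.0, -92.71, 1.98, -36.994, 0.018, 0.008, -0.0], 'position': [0.274, -0.561, 0.231], 'tool_rot': [-3.14, 0.0, 0.454], 'force': [0.034, -0.163, 0.399], 'moment': [0.07, 0.025, -0.014], 'finger_force': 0.0, 'grip_width': 0.085}
scene 44.63171344018907 313.0695952872969 240.23953821656045 [[-0.77, 0.638, -0.005], [0.538, 0.646, -0.541], [-0.342, -0.42, -0.841]] [0.456, -0.286, 1.723]
jar [(0.92, [297.8, 159.0, 15.4, 40.4]), (0.64, [184.7, 162.6, 46.5, 41.4]), (0.64, [431.8, 337.1, 30.0, 38.9])]
turntable [(0.96, [290.2, 206.5, 100.6, 97.8])]
bay []
carousel [(0.75, [287.5, 196.9, 111.9, 115.2])]
wash_bottle [(0.82, [206.7, 206.1, 30.9, 48.5])]
slide_box [(0.88, [180.9, 161.6, 47.4, 43.3])]
beaker [(0.75, [432.7, 336.1, 33.0, 37.1])]
side 55.53613146902733 318.20007286808385 238.17947972396715 [[-0.972, -0.235, -0.0], [-0.179, 0.74, -0.648], [0.152, -0.63, -0.761]] [0.597, 0.15, 0.922]
jar [(0.94, [380.9, 171.0, 19.6, 47.3])]
turntable [(0.69, [274.5, 226.0, 119.9, 106.0])]
bay [(0.67, [274.0, 225.4, 122.7, 102.0])]
carousel [(0.59, [270.8, 246.7, 162.7, 105.1])]
wash_bottle [(0.75, [269.5, 147.5, 24.2, 60.9])]
slide_box [(0.75, [303.1, 127.2, 47.1, 36.7])]
beaker [(0.78, [270.7, 425.7, 44.5, 54.3])]
```

View pics/scene0.png

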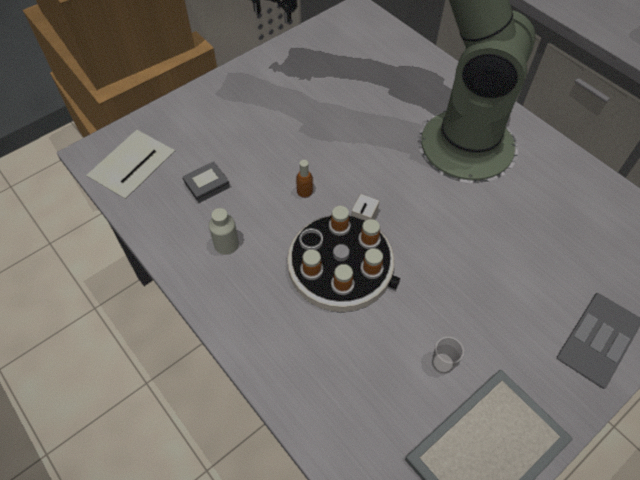

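View pics/side0.png

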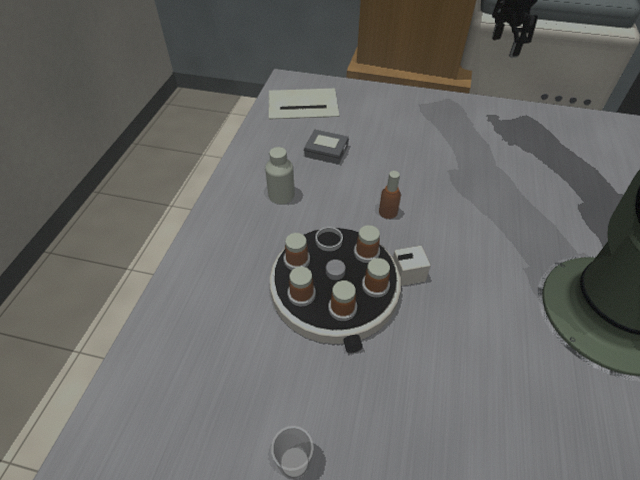

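The scene shows the jar at (304,163)–(305,193), socket ring (311,239), hub (341,252) and the head with its fin near (365,207). In the side view the jar is at (393,176), the socket at (329,238), the hub at (336,269) and the fin at (405,256). Next I'll triangulate these points.

```bash
cat > h.py <<'E'
import numpy as np, cv2
from workcell import monitor, optics
from scipy.spatial.transform import Rotation as Ro
def K(f):
    fl=240/np.tan(np.radians(f["fovy"]/2)); return np.array([[fl,0,f["cx"]],[0,fl,f["cy"]],[0,0,1]])
def onz(f,u,v,z):
    R=np.array(f["R"]);t=np.array(f["t"]);c=-R.T@t
    d=R.T@np.linalg.inv(K(f))@[u,v,1]; return c+d*(z-c[2])/d[2]
def px(f,X):
    p=K(f)@(np.array(f["R"])@np.array(X)+f["t"]); return p[:2]/p[2]
def tri(f,a,g,b):
    P=[K(q)@np.c_[q["R"],q["t"]] for q in (f,g)]
    X=cv2.triangulatePoints(P[0],P[1],np.array(a,float),np.array(b,float))[:,0]; return X[:3]/X[3]
E
python3 - <<'E'
from h import *
np.set_printoptions(precision=4,suppress=True)
f=optics.grab_frame("scene");g=optics.grab_frame("side")
for n,a,b,z in [("stopper",(304.5,162.5),(393.5,175.5),.125),("hub",(341,251.5),(335.5,267),.072),("ringtop",(311.5,239),(329,238),.066),("fin",(364.5,207),(405.5,256.5),.07)]:
    print(n,"tri",tri(f,a,g,b),"z",onz(f,*a,z),onz(g,*b,z))
hub=(onz(f,341,251.5,.072)+onz(g,335.5,267,.072))/2
for n,cam in (("scene",f),("side",g)):
    im=cam["frame"]; 
    c=px(cam,hub).astype(int); y0,x0=c[1]-110,c[0]-110
    cv2.imwrite(f"pics/c_{n}.png",cv2.resize(im[y0:y0+180,x0:x0+200],None,fx=3.3,fy=3.3,interpolation=cv2.INTER_CUBIC)); print(n,x0,y0)
E
```

```text
stopper tri [ 0.4818 -0.1675  0.1232] z [ 0.4816 -0.1678  0.125 ] [ 0.4829 -0.1624  0.125 ]
hub tri [0.562  0.072  0.0672] z [0.5647 0.075  0.072 ] [0.5609 0.0739 0.072 ]
ringtop tri [ 0.5923 -0.0057  0.0607] z [ 0.5947 -0.0027  0.066 ] [ 0.5912 -0.002   0.066 ]
fin tri [0.428  0.0111 0.069 ] z [0.4281 0.0111 0.07  ] [0.4285 0.013  0.07  ]
scene 231 140
side 224 157
```

View pics/c_scene.png

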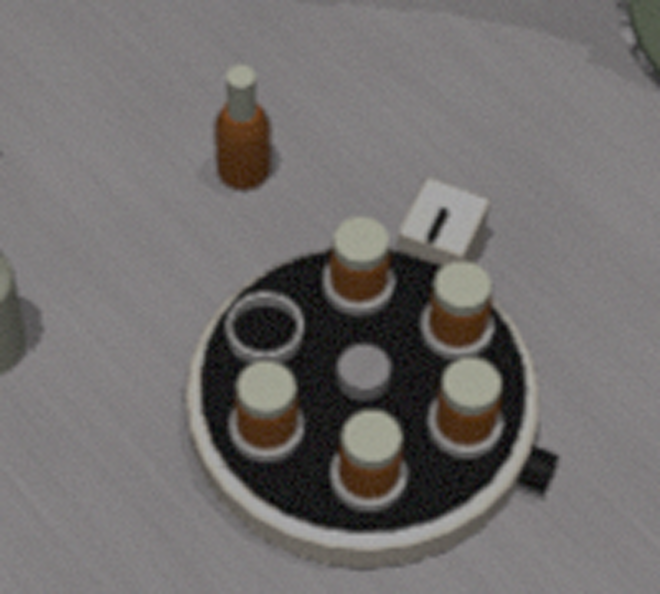

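The crop confirms the hub at about (341,251), the socket ring at (311,239) and the head with its fin upper right of the disc, about (364,207). Distances match the given sizes: hub to bay is 82 mm against 85, and hub to fin 149 mm against 147. The disc must turn about -87°. I'll go above the jar now.

```bash
python3 -m handwheel '[{"dx":4.5,"dy":-3.3,"dz":0.2,"claw":100},{"dx":4.5,"dy":-3.3,"dz":0.2},{"dx":4.5,"dy":-3.3,"dz":0.2},{"dx":4.5,"dy":-3.3,"dz":0.2},{"dx":4.5,"dy":-3.3,"dz":0.2},{"dx":4.5,"dy":-3.3,"dz":0.2},{"dx":4.5,"dy":-3.3,"dz":0.2},{"dx":4.5,"dy":-3.3,"dz":0.2}]' 60
python3 -m handwheel '[{},{}]'
python3 - <<'E'
from h import *
w=optics.grab_frame("wrist"); im=w["frame"].copy(); s=monitor.observe(); print(s["position"],s["tool_rot"],s["qpos"])
for n,X in [("jar",(.482,-.165,.125)),("hub",(.563,.0745,.072)),("bay",(.593,-.002,.066)),("fin",(.428,.012,.07))]:
    p=px(w,X); print(n,p); cv2.circle(im,tuple(int(v) for v in p),3,(0,255,0),-1)
for d in optics.masks_of("jar","wrist")[:3]: print(d["p"],d["rect"])
cv2.imwrite("pics/w1.png",im)
E
```

```text
[ 0.27399464 -0.56176502  0.23131941] [ 3.14153165e+00 -3.16834877e-05  4.53762917e-01] [ 1.0467921   0.52137705 -0.0363122   1.59945966  0.02117844  1.0210767
 -0.11279697]
jar [-314.11022605 -593.00048279]
hub [ -740.06777392 -1030.60733052]
bay [-505.17046075 -961.90316767]
fin [-513.45607102 -489.83067683]schema error: expected keys dx, dy, dz, wx, wy, wz, claw
schema error: expected keys dx, dy, dz, wx, wy, wz, claw
```

View pics/w1.png

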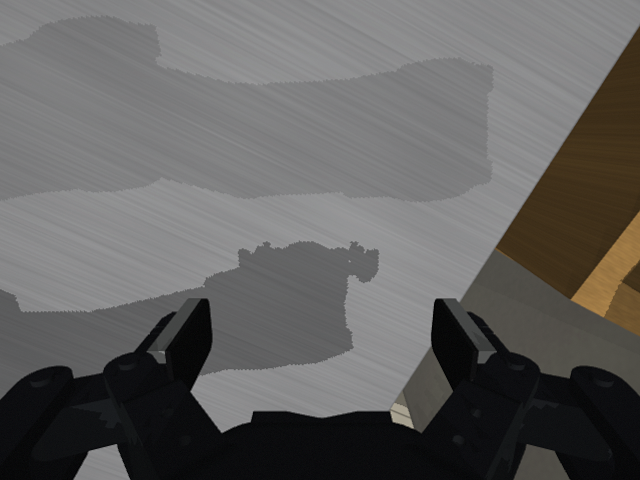

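The move was refused because every row needs all seven keys. The picture only shows bare bench between the fingers, which sit at about (200,330) and (440,330).

```bash
cat > look.py <<'E'
import sys; from h import *
def look(name,pts):
    w=optics.grab_frame("wrist"); im=w["frame"].copy(); s=monitor.observe(); print(s["clock"],s["position"],s["tool_rot"],s["qpos"].round(2) if hasattr(s["qpos"],"round") else s["qpos"])
    for n,X in pts:
        p=px(w,X); print(n,p.round(1)); cv2.circle(im,tuple(int(v) for v in p),3,(0,255,0),-1)
    for d in optics.masks_of("jar","wrist")[:3]: print(d["p"],d["rect"])
    cv2.imwrite(f"pics/{name}.png",im); return w
E
python3 -m handwheel '[{"dx":4.5,"dy":-3.3,"dz":0.2,"wx":0,"wy":0,"wz":0,"claw":100},{"dx":4.5,"dy":-3.3,"dz":0.2,"wx":0,"wy":0,"wz":0,"claw":100},{"dx":4.5,"dy":-3.3,"dz":0.2,"wx":0,"wy":0,"wz":0,"claw":100},{"dx":4.5,"dy":-3.3,"dz":0.2,"wx":0,"wy":0,"wz":0,"claw":100},{"dx":4.5,"dy":-3.3,"dz":0.2,"wx":0,"wy":0,"wz":0,"claw":100},{"dx":4.5,"dy":-3.3,"dz":0.2,"wx":0,"wy":0,"wz":0,"claw":100},{"dx":4.5,"dy":-3.3,"dz":0.2,"wx":0,"wy":0,"wz":0,"claw":100},{"dx":4.5,"dy":-3.3,"dz":0.2,"wx":0,"wy":0,"wz":0,"claw":100}]' 60
python3 -m handwheel '[{"dx":0,"dy":0,"dz":0,"wx":0,"wy":0,"wz":0,"claw":100},{"dx":0,"dy":0,"dz":0,"wx":0,"wy":0,"wz":0,"claw":100}]'
python3 - <<'E'
from look import *
look("w2",[("jar",(.482,-.165,.125)),("hub",(.563,.0745,.072)),("bay",(.593,-.002,.066)),("fin",(.428,.012,.07))])
E
```

```text
clock: 2.0
position: [0.4826, -0.165, 0.2155]
tool_rot: [3.141, -0.0, 0.454]
force: [0.3, -0.4, 0.0]
grip_width: 0.0854
finger_force: 0.0
clock: 2.25
position: [0.4816, -0.167, 0.2153]
tool_rot: [3.141, 0.0, 0.454]
force: [-0.5, 0.2, 0.6]
grip_width: 0.0852
finger_force: 0.0
2.3 [ 0.48139678 -0.16758231  0.21532783] [3.14131852e+00 3.76709749e-04 4.52635751e-01] [ 0.35  0.36 -0.17  1.91  0.08  0.87 -0.97]
jar [318.3 238.7]
hub [ 41.7 -45.9]
bay [172.3 -30.6]
fin [ 80.9 182.1]
0.57 [297.5, 182.8, 52.1, 75.5]
```

View pics/w2.png

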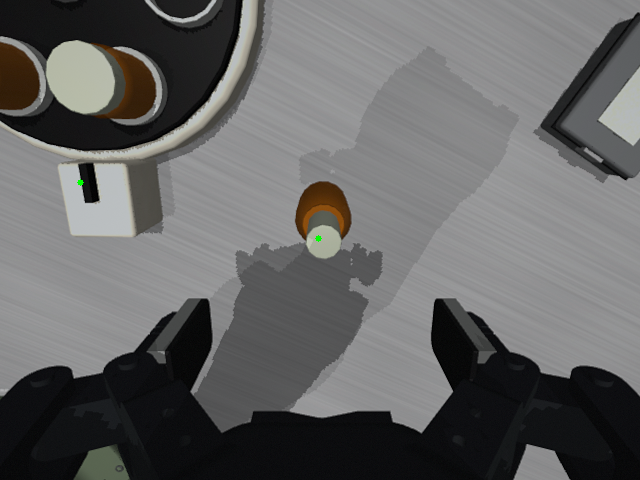

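The stopper top is at (324,242) between the fingers, and the fin at (90,183). Now the correction.

```bash
python3 - <<'E'
from h import *
w=optics.grab_frame("wrist"); s=monitor.observe()
p=np.array(s["position"]); R=Ro.from_euler("xyz",s["tool_rot"]).as_matrix()
for n,u,v,z in [("stop",324,242,.125),("finA",83,165,.07),("finB",94,202,.07)]:
    X=onz(w,u,v,z); print(n,X.round(4),"tool cm",(R.T@(X-p)*100).round(2))
print("camera",-np.array(w["R"]).T@w["t"])
E
```

```text
stop [ 0.4813 -0.1701  0.125 ] tool cm [-0.1   0.2   9.04]
finA [0.4415 0.0134 0.07  ] tool cm [  4.33 -18.05  14.53]
finB [ 0.4173 -0.0021  0.07  ] tool cm [  1.47 -17.71  14.53]
camera [ 0.54601352 -0.13654272  0.35763011]
```

```bash
python3 -m handwheel '[{"dx":-0.1,"dy":0.2,"dz":3,"wx":0,"wy":0,"wz":0,"claw":100},{"dx":0,"dy":0,"dz":3,"wx":0,"wy":0,"wz":0,"claw":100},{"dx":0,"dy":0,"dz":3,"wx":0,"wy":0,"wz":0,"claw":100},{"dx":0,"dy":0,"dz":2,"wx":0,"wy":0,"wz":0,"claw":100},{"dx":0,"dy":0,"dz":1.7,"wx":0,"wy":0,"wz":0,"claw":100},{"dx":0,"dy":0,"dz":0,"wx":0,"wy":0,"wz":0,"claw":60},{"dx":0,"dy":0,"dz":0,"wx":0,"wy":0,"wz":0,"claw":45},{"dx":0,"dy":0,"dz":0,"wx":0,"wy":0,"wz":0,"claw":10}]' 60
python3 -m handwheel '[{"dx":0,"dy":0,"dz":0,"wx":0,"wy":0,"wz":0,"claw":0},{"dx":0,"dy":0,"dz":0,"wx":0,"wy":0,"wz":0,"claw":0},{"dx":0,"dy":0,"dz":0,"wx":0,"wy":0,"wz":0,"claw":0},{"dx":0,"dy":0,"dz":0,"wx":0,"wy":0,"wz":0,"claw":0}]'
```

```text
clock: 3.4
position: [0.4821, -0.1692, 0.089]
tool_rot: [3.141, -0.001, 0.453]
force: [-0.1, -0.3, 0.1]
grip_width: 0.032
finger_force: 0.0
clock: 3.9
position: [0.4822, -0.169, 0.0891]
tool_rot: [3.141, -0.001, 0.454]
force: [-0.7, 0.2, 8.3]
grip_width: 0.0227
finger_force: 58.3
```

```bash
python3 -m handwheel '[{"dx":0,"dy":0,"dz":-2,"wx":0,"wy":0,"wz":0,"claw":0},{"dx":0,"dy":0,"dz":-4.5,"wx":0,"wy":0,"wz":0,"claw":0},{"dx":0,"dy":0,"dz":-4.5,"wx":0,"wy":0,"wz":0,"claw":0},{"dx":0,"dy":0,"dz":-3.5,"wx":0,"wy":0,"wz":0,"claw":0},{"dx":3,"dy":-2.5,"dz":0,"wx":0,"wy":0,"wz":0,"claw":0},{"dx":3,"dy":-2.5,"dz":0,"wx":0,"wy":0,"wz":0,"claw":0},{"dx":3,"dy":-2.5,"dz":0,"wx":0,"wy":0,"wz":0,"claw":0},{"dx":3,"dy":-2.5,"dz":0,"wx":0,"wy":0,"wz":0,"claw":0}]'
python3 -m handwheel '[{"dx":0,"dy":0,"dz":0,"wx":0,"wy":0,"wz":0,"claw":0},{"dx":0,"dy":0,"dz":0,"wx":0,"wy":0,"wz":0,"claw":0}]'
python3 - <<'E'
from look import *
look("w3",[("hub",(.563,.0745,.072)),("bay",(.593,-.002,.066)),("fin",(.428,.012,.07))])
E
```

```text
clock: 4.9
position: [0.5461, -0.0253, 0.2336]
tool_rot: [3.141, -0.0, 0.454]
force: [0.2, 0.5, -2.2]
grip_width: 0.0229
finger_force: 59.1
clock: 5.15
position: [0.5455, -0.027, 0.2333]
tool_rot: [3.141, 0.0, 0.454]
force: [0.4, -0.2, -2.1]
grip_width: 0.0223
finger_force: 59.1
5.2 [ 0.54543064 -0.02739698  0.23335829] [3.14123470e+00 4.34079368e-04 4.52779769e-01] [ 0.1   0.4  -0.21  1.8   0.1   0.95 -1.27]
hub [214.6 140.9]
bay [318.8 148.8]
fin [225.4 310.3]
0.9 [274.8, 210.8, 90.9, 175.3]
```

View pics/w3.png

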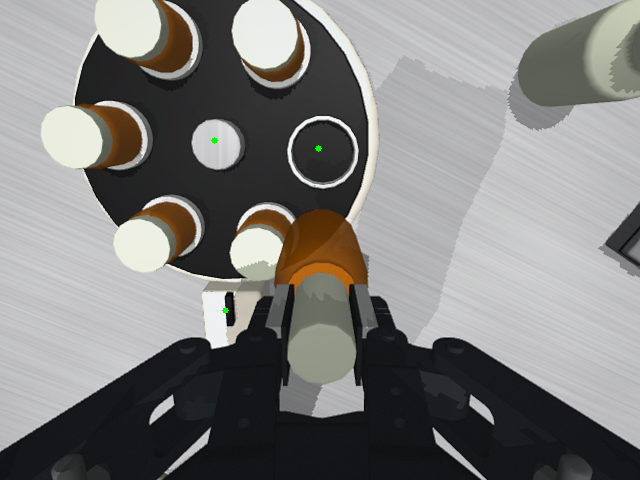

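The held jar is upright. The socket ring is centred near (323,152), the hub at (218,143), and the fin at (230,309). I'll fit ellipses for accuracy.

```bash
python3 - <<'E'
from h import *
w=optics.grab_frame("wrist"); s=monitor.observe(); g=cv2.cvtColor(w["frame"],cv2.COLOR_BGR2GRAY)
p=np.array(s["position"]); R=Ro.from_euler("xyz",s["tool_rot"]).as_matrix()
b=(g>110).astype(np.uint8)
out={}
for n,(x0,y0,x1,y1),z in [("ring",(284,110,361,192),.066),("hub",(186,114,249,175),.072)]:
    cs,_=cv2.findContours(b[y0:y1,x0:x1],cv2.RETR_LIST,cv2.CHAIN_APPROX_NONE)
    for c in cs:
        if len(c)<80: continue
        e=cv2.fitEllipse(c); u=np.array(e[0])+[x0,y0]; X=onz(w,*u,z)
        print(n,u.round(1),np.round(e[1],1),X.round(4),"tool cm",(R.T@(X-p)*100).round(2))
k=(g<45)[295:325,218:245]; ys,xs=np.nonzero(k); u=np.array([xs.mean()+218,ys.mean()+295]); print("fin",len(xs),u,onz(w,*u,.07))
E
```

```text
ring [321.7 150.9] [63.5 64. ] [ 0.5927 -0.0054  0.066 ] tool cm [ 5.21  0.07 16.74]
ring [321.7 151.3] [70.5 71.7] [ 0.5923 -0.0056  0.066 ] tool cm [ 5.17  0.08 16.74]
hub [215.  143.8] [46.7 50.7] [0.5612 0.0729 0.072 ] tool cm [ 5.8  -8.35 16.14]
fin 238 [229.08823529 309.18067227] [0.43054145 0.00905395 0.07      ]
```

```bash
python3 -m handwheel '[{"dx":2.7,"dy":0.1,"dz":0,"wx":0,"wy":0,"wz":0,"claw":0},{"dx":2.6,"dy":0,"dz":0,"wx":0,"wy":0,"wz":0,"claw":0},{"dx":0,"dy":0,"dz":0,"wx":0,"wy":0,"wz":0,"claw":0},{"dx":0,"dy":0,"dz":2.5,"wx":0,"wy":0,"wz":0,"claw":0},{"dx":0,"dy":0,"dz":2.5,"wx":0,"wy":0,"wz":0,"claw":0},{"dx":0,"dy":0,"dz":2,"wx":0,"wy":0,"wz":0,"claw":0},{"dx":0,"dy":0,"dz":0,"wx":0,"wy":0,"wz":0,"claw":0},{"dx":0,"dy":0,"dz":0,"wx":0,"wy":0,"wz":0,"claw":0}]'
python3 - <<'E'
from look import *
w=look("w4",[])
g=optics.grab_frame("side"); s=optics.grab_frame("scene")
p=monitor.observe()["position"]
a=[cv2.resize(f["frame"][int(v)-40:int(v)+60,int(u)-66:int(u)+67],(400,300),interpolation=cv2.INTER_CUBIC) for f in (g,s) for u,v in [px(f,p)]]
cv2.imwrite("pics/ins.png",np.vstack([np.hstack(a),np.hstack([cv2.resize(w["frame"],(400,300)),cv2.resize(w["frame"][180:360,200:440],(400,300))])]))
E
```

```text
clock: 6.3
position: [0.5941, -0.0045, 0.1642]
tool_rot: [3.141, -0.001, 0.453]
force: [0.3, 0.2, -2.2]
grip_width: 0.0226
finger_force: 59.2
6.35 [ 0.59424979 -0.00441381  0.16440435] [ 3.14097879e+00 -1.21178765e-03  4.53236594e-01] [ 0.05  0.55 -0.2   1.74  0.14  0.86 -1.33]
0.69 [275.6, 207.6, 92.2, 176.6]
```

View pics/ins.png

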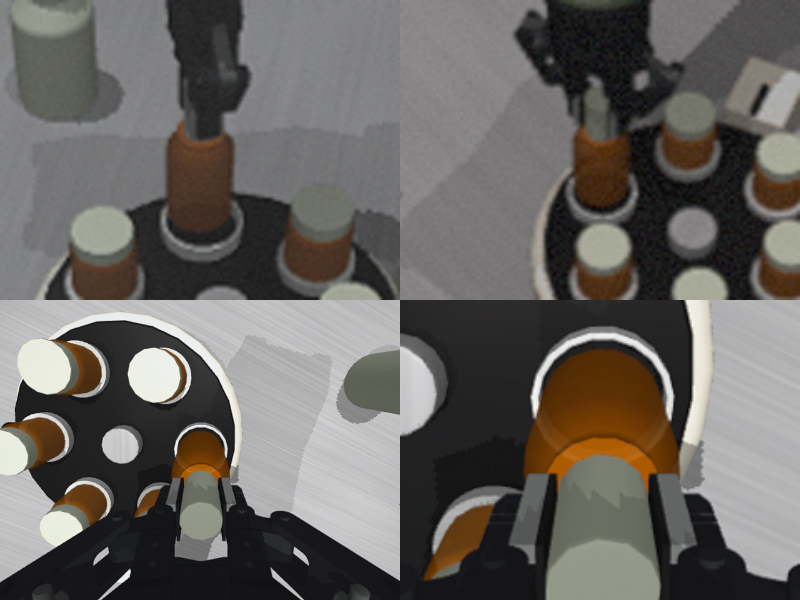

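All views show the jar upright and centred about 9 mm above the ring: side jar at (200,225) in a ring at (202,228), scene jar at (600,195) in a ring at (601,193). I'll insert it now.

```bash
python3 -m handwheel '[{"dx":0,"dy":0,"dz":0.6,"wx":0,"wy":0,"wz":0,"claw":0},{"dx":0,"dy":0,"dz":0.6,"wx":0,"wy":0,"wz":0,"claw":0},{"dx":0,"dy":0,"dz":0.2,"wx":0,"wy":0,"wz":0,"claw":0},{"dx":0,"dy":0,"dz":0,"wx":0,"wy":0,"wz":0,"claw":0}]'
python3 -m handwheel '[{"dx":0,"dy":0,"dz":0.4,"wx":0,"wy":0,"wz":0,"claw":0},{"dx":0,"dy":0,"dz":0.3,"wx":0,"wy":0,"wz":0,"claw":0},{"dx":0,"dy":0,"dz":0.1,"wx":0,"wy":0,"wz":0,"claw":0},{"dx":0,"dy":0,"dz":0,"wx":0,"wy":0,"wz":0,"claw":0}]'
```

```text
clock: 7.0
position: [0.5938, -0.0041, 0.149]
tool_rot: [-3.141, 0.0, 0.454]
force: [-0.5, 1.3, -2.5]
grip_width: 0.0228
finger_force: 59.2
clock: 7.5
position: [0.5939, -0.0041, 0.1413]
tool_rot: [-3.142, -0.0, 0.454]
force: [0.2, 0.4, -2.4]
grip_width: 0.0227
finger_force: 59.6
```

```bash
python3 -m handwheel '[{"dx":0,"dy":0,"dz":0.1,"wx":0,"wy":0,"wz":0,"claw":0},{"dx":0,"dy":0,"dz":0,"wx":0,"wy":0,"wz":0,"claw":0},{"dx":0,"dy":0,"dz":0,"wx":0,"wy":0,"wz":0,"claw":0}]'
python3 -m handwheel '[{"dx":0,"dy":0,"dz":0.1,"wx":0,"wy":0,"wz":0,"claw":0},{"dx":0,"dy":0,"dz":0,"wx":0,"wy":0,"wz":0,"claw":0},{"dx":0,"dy":0,"dz":0,"wx":0,"wy":0,"wz":0,"claw":0}]'
```

```text
clock: 7.88
position: [0.5945, -0.0038, 0.1411]
tool_rot: [3.141, -0.002, 0.454]
force: [-0.4, 1.4, 7.3]
grip_width: 0.0224
finger_force: 60.6
clock: 8.25
position: [0.5952, -0.0035, 0.141]
tool_rot: [3.141, -0.003, 0.454]
force: [-2.3, 2.2, 18.7]
grip_width: 0.0225
finger_force: 61.8
```

The jar is seated: TCP at 0.141 as predicted, with the load taken. I'll release, regrip at light height, and compute the arc increments.

```bash
python3 -m handwheel '[{"dx":0,"dy":0,"dz":-0.2,"wx":0,"wy":0,"wz":0,"claw":60},{"dx":0,"dy":0,"dz":-0.1,"wx":0,"wy":0,"wz":0,"claw":60},{"dx":0,"dy":0,"dz":0,"wx":0,"wy":0,"wz":0,"claw":60},{"dx":0,"dy":0,"dz":0,"wx":0,"wy":0,"wz":0,"claw":60}]'
python3 - <<'E'
from look import *
w=look("w5",[]); g=optics.grab_frame("side")
print([(d["p"],d["rect"]) for d in optics.masks_of("jar","side")[:2]])
for z in (0.052,.177): print(px(g,(.5935,-.0045,z)))
a=np.radians(np.arange(-94.5,-190,-5.4)); P=8.5*np.c_[np.cos(a),-np.sin(a)]; print(np.diff(P,axis=0).round(2).tolist())
E
python3 -m handwheel '[{"dx":0,"dy":0,"dz":0,"wx":0,"wy":0,"wz":0,"claw":0},{"dx":0,"dy":0,"dz":0,"wx":0,"wy":0,"wz":0,"claw":0},{"dx":0,"dy":0,"dz":0,"wx":0,"wy":0,"wz":0,"claw":0},{"dx":0,"dy":0,"dz":0,"wx":0,"wy":0,"wz":0,"claw":0},{"dx":0,"dy":0,"dz":0,"wx":0,"wy":0,"wz":0,"claw":0}]' 50
```

```text
clock: 8.75
position: [0.5938, -0.0041, 0.1422]
tool_rot: [-3.141, 0.0, 0.454]
force: [-0.2, 0.4, 0.2]
grip_width: 0.0512
finger_force: 0.0
8.8 [ 0.59381727 -0.00408149  0.14216819] [-3.14148127e+00  2.00254162e-04  4.53783742e-01] [ 0.05  0.58 -0.2   1.76  0.15  0.82 -1.34]
0.89 [275.6, 210.7, 92.0, 169.1]
[(0.79, [316.0, 201.6, 23.6, 43.7])]
[328.06952401 241.19854429]
[329.1270183  199.58413208]
[[-0.79, -0.1], [-0.78, -0.17], [-0.76, -0.25], [-0.73, -0.32], [-0.7, -0.39], [-0.66, -0.45], [-0.62, -0.51], [-0.57, -0.57], [-0.51, -0.62], [-0.45, -0.66], [-0.39, -0.7], [-0.32, -0.73], [-0.25, -0.76], [-0.17, -0.78], [-0.1, -0.79], [-0.03, -0.8], [0.05, -0.8]]
clock: 9.57
position: [0.594, -0.004, 0.1424]
tool_rot: [3.142, -0.0, 0.454]
force: [-0.1, 0.6, 4.3]
grip_width: 0.0231
finger_force: 48.9
```

View pics/w5.png

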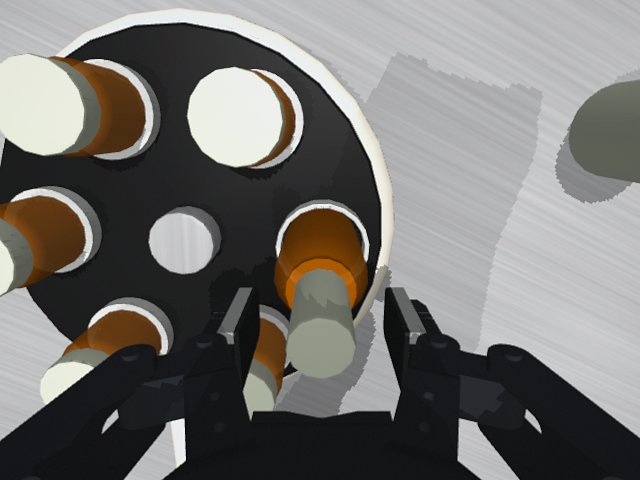

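With the gripper open, the jar stands upright inside its ring at (322,245), foot down, and it is regripped. Now the arc.

```bash
python3 -m handwheel '[{"dx":-0.79,"dy":-0.1,"dz":0,"wx":0,"wy":0,"wz":0,"claw":0},{"dx":-0.78,"dy":-0.17,"dz":0,"wx":0,"wy":0,"wz":0,"claw":0},{"dx":-0.76,"dy":-0.25,"dz":0,"wx":0,"wy":0,"wz":0,"claw":0},{"dx":-0.73,"dy":-0.32,"dz":0,"wx":0,"wy":0,"wz":0,"claw":0},{"dx":-0.7,"dy":-0.39,"dz":0,"wx":0,"wy":0,"wz":0,"claw":0},{"dx":-0.66,"dy":-0.45,"dz":0,"wx":0,"wy":0,"wz":0,"claw":0},{"dx":-0.62,"dy":-0.51,"dz":0,"wx":0,"wy":0,"wz":0,"claw":0},{"dx":0,"dy":0,"dz":0,"wx":0,"wy":0,"wz":0,"claw":0}]'
python3 - <<'E'
from h import *
w=optics.grab_frame("wrist"); g=cv2.cvtColor(w["frame"],cv2.COLOR_BGR2GRAY); s=monitor.observe(); print(s["force"],s["moment"],s["position"])
s=optics.grab_frame("scene")
u,v=px(s,(.562,.0735,.06)).astype(int)
cv2.imwrite("pics/mid.png",np.hstack([cv2.resize(w["frame"],(400,300)),cv2.resize(s["frame"][v-66:v+66,u-88:u+88],(400,300))]))
E
```

```text
clock: 10.58
position: [0.5381, -0.0063, 0.1424]
tool_rot: [-3.141, 0.001, 0.454]
force: [-0.0, -0.9, 5.0]
grip_width: 0.0229
finger_force: 49.2
[-1.21515562 -0.60905079  7.03686153] [-0.32952427  0.09778459  0.09085788] [ 0.53836324 -0.00641749  0.14235555]
```

View pics/mid.png

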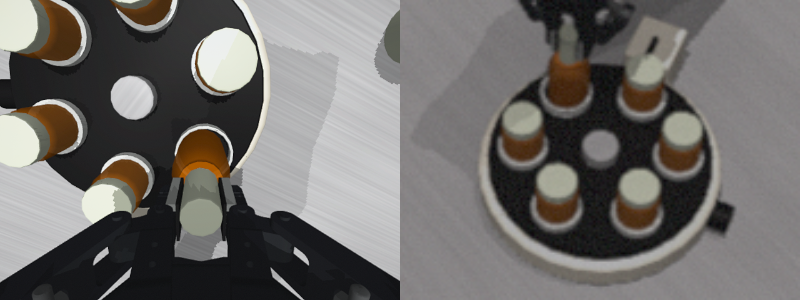

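The jar rides upright in its socket and the disc follows. Continuing.

```bash
python3 -m handwheel '[{"dx":-0.57,"dy":-0.57,"dz":0,"wx":0,"wy":0,"wz":0,"claw":0},{"dx":-0.51,"dy":-0.62,"dz":0,"wx":0,"wy":0,"wz":0,"claw":0},{"dx":-0.45,"dy":-0.66,"dz":0,"wx":0,"wy":0,"wz":0,"claw":0},{"dx":-0.39,"dy":-0.7,"dz":0,"wx":0,"wy":0,"wz":0,"claw":0},{"dx":-0.32,"dy":-0.73,"dz":0,"wx":0,"wy":0,"wz":0,"claw":0},{"dx":-0.25,"dy":-0.76,"dz":0,"wx":0,"wy":0,"wz":0,"claw":0},{"dx":-0.17,"dy":-0.78,"dz":0,"wx":0,"wy":0,"wz":0,"claw":0},{"dx":-0.1,"dy":-0.79,"dz":0,"wx":0,"wy":0,"wz":0,"claw":0}]'
python3 -m handwheel '[{"dx":0,"dy":0,"dz":0,"wx":0,"wy":0,"wz":0,"claw":0},{"dx":0,"dy":0,"dz":0,"wx":0,"wy":0,"wz":0,"claw":0}]'
cat > meas.py <<'E'
from h import *
from scipy.optimize import least_squares
def blobs(f,z,lo,hi,thr,C=(.562,.0735,.09),rmax=.16):
    # bright greyish discs: caps
    im=f["frame"].astype(int); b=((im.min(2)>thr)&(im.max(2)-im.min(2)<45)).astype(np.uint8)
    n,l,st,ce=cv2.connectedComponentsWithStats(b); out=[]
    for i in range(1,n):
        if lo<st[i,4]<hi:
            X=onz(f,*ce[i],z); r=np.hypot(X[0]-C[0],X[1]-C[1])
            if r<rmax: out.append((ce[i].round(1),st[i,4],X[:2].round(4),round(r,4),round(np.degrees(np.arctan2(X[1]-C[1],X[0]-C[0])),1)))
    return out
if __name__=="__main__":
    for c,a in (("scene",(60,500)),("side",(60,600)),("wrist",(400,12000))):
        f=optics.grab_frame(c); cv2.imwrite(f"pics/end_{c}.png",f["frame"])
        for o in blobs(f,.116,*a,{"scene":125,"side":125,"wrist":170}[c]): print(c,*o)
    s=monitor.observe(); print(s["position"],s["force"])
E
python3 meas.py
python3 - <<'E'
import cv2,numpy as np
a=cv2.imread("pics/end_scene.png")[185:320,280:460];b=cv2.imread("pics/end_side.png")[200:335,255:435]
cv2.imwrite("pics/end.png",np.hstack([cv2.resize(x,(400,300),interpolation=cv2.INTER_CUBIC) for x in(a,b)]))
E
```

```text
clock: 11.68
position: [0.489, 0.0317, 0.1424]
tool_rot: [3.141, 0.001, 0.453]
force: [0.1, -3.1, 7.3]
grip_width: 0.0229
finger_force: 49.5
clock: 11.92
position: [0.489, 0.0319, 0.1423]
tool_rot: [-3.142, 0.001, 0.454]
force: [-0.6, -1.9, 9.6]
grip_width: 0.0228
finger_force: 49.6
scene [318.7 218.5] 162 [ 0.5632 -0.0126] 0.0861 -89.2
scene [306.6 246.2] 183 [0.6371 0.0308] 0.0863 -29.6
scene [340.8 250.8] 129 [0.5827 0.0926] 0.0282 42.8
scene [365.5 264.5] 190 [0.5632 0.1579] 0.0844 89.2
scene [329.8 269.9] 198 [0.6368 0.1157] 0.0859 29.4
side [293.7 262. ] 326 [0.6343 0.1133] 0.0825 28.9
side [335.2 267. ] 207 [0.5558 0.1066] 0.0336 100.6
side [370.6 277.6] 325 [0.4876 0.1149] 0.0851 150.9
side [326.2 289.1] 326 [0.5609 0.1587] 0.0852 90.7
wrist [207.5  40.4] 678 [0.5633 0.1193] 0.0458 88.4
wrist [412.7  39.4] 665 [0.6001 0.0443] 0.048 -37.4
wrist [310.2 104.1] 4094 [0.5594 0.0712] 0.0035 -137.6
wrist [421.8 144.6] 695 [0.5657 0.0199] 0.0537 -86.1
wrist [213.7 174.6] 918 [0.5136 0.0972] 0.0539 153.9
wrist [321.9 225.9] 645 [0.5134 0.0432] 0.0573 -148.0
wrist [314.2 380.9] 941 [0.4351 0.0096] 0.1421 -153.3
[0.488995   0.03185881 0.14232338] [-0.69403074 -0.40624337  8.03218939]
```

View pics/end.png

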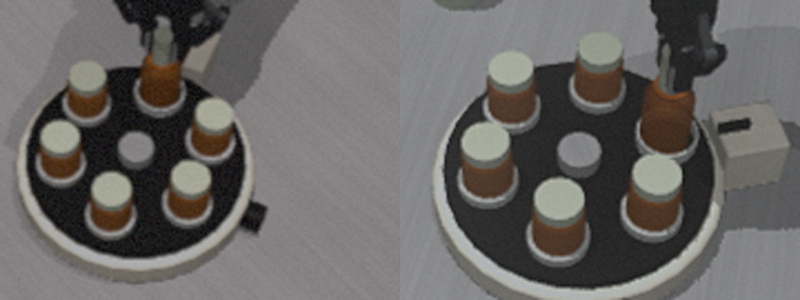

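The jar is seated with the disc turned nearly to the head, though the bay still falls short at about -150° against the fin's about -154.5°. I'll refine the fin bearing from the unoccluded first images.

```bash
python3 - <<'E'
from h import *
H=np.array([.562,.0735])
for c,fb,hb in (("scene",(355,200,374,214),(350,190,384,222)),("side",(396,250,416,263),(392,244,434,288))):
    f=optics.grab_frame(c); im=cv2.imread(f"pics/{c}0.png"); g=cv2.cvtColor(im,cv2.COLOR_BGR2GRAY)
    x0,y0,x1,y1=fb; wgt=np.clip(130.-g[y0:y1,x0:x1],0,None); wgt[wgt<25]=0
    ys,xs=np.mgrid[y0:y1,x0:x1]; u=[(xs*wgt).sum()/wgt.sum(),(ys*wgt).sum()/wgt.sum()]
    X=onz(f,*u,.069)[:2]; d=X-H; print(c,"fin",np.round(u,1),X.round(4),np.hypot(*d).round(4),np.degrees(np.arctan2(d[1],d[0])).round(2))
    x0,y0,x1,y1=hb; print(np.array2string(g[y0:y1:2,x0:x1:2],max_line_width=200))
    # model overlay: project predicted fin/head corners for several yaw
    for th in (-152.5,-154.5,-156.5):
        t=np.radians(th); e=np.array([np.cos(t),np.sin(t)]); q=np.array([-e[1],e[0]])
        pts=[np.r_[H+r*e+w*q,.06] for r,w in((.132,-.028),(.132,.028),(.194,.028),(.194,-.028))]
        print(th,[px(f,P).round(1).tolist() for P in pts])
E
```

```text
scene fin [362.9 208. ] [0.433  0.0103] 0.1436 -153.88
[[127 124 125 128 126 126 125 130 130 126 124 126 125 125 123 125 124]
 [125 129 125 123 128 124 124 124 127 126 125 124 126 123 125 124 124]
 [123 128 127 130 124 139 144 126 124 122 127 123 122 124 126 128 125]
 [125 125 125 126 126 165 166 164 156 139 128 126 120 124 128 123 125]
 [127 125 124 124 147 166 164 162 164 163 163 152 136 124 121 125 128]
 [123 122 125 128 162 163 164 166 163 165 165 165 163 166 141 120 124]
 [121 128 121 154 163 165 164 151 151 166 164 165 158 163 132 123 123]
 [120 123 136 164 165 163 159  54  88 163 163 161 168 162 103 120 123]
 [127 124 157 162 164 164 127  27 125 167 165 163 164 134 101 123 122]
 [121 136 164 164 166 160  59  64 164 166 162 163 157  92  99 118 124]
 [124 137 166 165 166 127  22 123 165 163 165 165 133  78  86 104 124]
 [123  95 106 136 157  99  63 163 163 163 166 162  92  83  91 120 121]
 [112  95 100  99  97 105 127 160 166 165 162 135  81  80 105 125 122]
 [ 55  54  78  95 101 101 101 101 116 148 155  93  81  86 125 121 120]
 [ 30  20  32  37  64  81  99 105 102 101 107  93  
[... 1792 characters left out ...]
 99  99  97 100 102 100  96  97  94  83 117 122]
 [ 38  36  84 162 130  97  98  96  98  98  96  97 100  99 100  97  99  90  84  98 120]
 [ 39  39  66 167 127  96  96  97  97  96  98  97  98  98 101  99 101  84  83  83 121]
 [ 35  39 104 160 128  95  97  97  99  98  98  93  91 103  87  74  87  86  98 107 121]
 [ 35  36 112 161 129  96  93  91 100  83  77  88  84  96 105 125 125 118 119 123 119]
 [ 39  35 122 161 123 103  97 101 107 103 126 119 119 120 121 124 122 119 120 122 118]]
-152.5 [[401.7, 268.5], [392.2, 247.6], [419.9, 242.1], [430.4, 262.6]]
-154.5 [[402.0, 270.4], [393.3, 249.2], [421.5, 244.5], [431.2, 265.3]]
-156.5 [[402.2, 272.3], [394.4, 250.8], [423.0, 246.8], [431.9, 268.0]]
```

Per camera, the remaining turn is -4.4° (scene) and -4.9° (side), which is about 6.8 mm along the tangent (tool -y).

```bash
python3 -m handwheel '[{"dx":0,"dy":-0.35,"dz":0,"wx":0,"wy":0,"wz":0,"claw":0},{"dx":0,"dy":-0.34,"dz":0,"wx":0,"wy":0,"wz":0,"claw":0},{"dx":0,"dy":0,"dz":0,"wx":0,"wy":0,"wz":0,"claw":0},{"dx":0,"dy":0,"dz":0,"wx":0,"wy":0,"wz":0,"claw":0},{"dx":0,"dy":0,"dz":0,"wx":0,"wy":0,"wz":0,"claw":0}]'
python3 meas.py | grep -v wrist
```

```text
clock: 12.8
position: [0.486, 0.0379, 0.1424]
tool_rot: [3.142, 0.001, 0.454]
force: [-1.6, -2.0, 9.6]
grip_width: 0.0229
finger_force: 49.7
scene [321.  216.8] 162 [ 0.5557 -0.0128] 0.0865 -94.2
scene [306.3 243.7] 180 [0.6331 0.0248] 0.0862 -34.4
scene [341.  250.8] 125 [0.5825 0.0929] 0.0282 43.5
scene [363.1 266.1] 198 [0.5703 0.1576] 0.0845 84.4
scene [326.9 268.8] 200 [0.6401 0.1092] 0.0858 24.5
side [293.5 259.3] 317 [0.6364 0.1072] 0.0816 24.4
side [368.  279.3] 345 [0.4914 0.1198] 0.0844 146.7
side [335.2 267.1] 201 [0.5558 0.1067] 0.0337 100.6
side [322.3 288.3] 322 [0.5682 0.1586] 0.0854 85.8
side [316.5 311.4] 61 [0.5671 0.2078] 0.1344 87.8
[0.48594241 0.03790991 0.14235594] [-0.15780358 -2.94325414  9.03756197]
```

Disc and fin now agree to within about 0.4° in both views: -154.6° against -154.5° (scene), and -155.0° against -155.3° (side). The TCP height is unchanged and the jar is pressed down lightly, so it is still seated.

```bash
python3 -c "
from workcell import job_done; print(job_done())"
```

```text
the job is handed in; nothing more can be done
None
```

I seated the jar in the empty socket and turned the carousel until that socket lined up with the black fin, within about 0.4° by both fixed cameras; I handed in at about 13 s with the gripper still holding the jar.

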